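# Clamp a watch case ring with a counted ratchet lever and hold it

### The arm

A 6-joint arm with a two-finger parallel gripper is mounted at the origin on the work surface. World frame = base frame: x ahead of the robot, y to its left, z up, the work surface at z = 0. Lengths are in m, angles in rad, forces in N, time in s.
With the tool pointing down it reaches from about 0.325 to 0.75 m from the base axis. Payload 7.6 kg.
Tool frame: the origin (TCP) lies where the fingers leave the gripper's body, on its centre line; the fingertips stand manip.finger_overhang ahead of it and the grasp point (between the pads) lies 54 mm ahead of it (manip.finger_overhang is the distance from the TCP to the fingertips, in m); z points along the fingers, x is the direction in which the jaws open and shut, and the axes are right-handed (so a half turn about z gives the same grasp; the last joint's range is limited). The gripper opens to 85 mm and grips with 20 to 120 N. Pads are 22 mm wide; open, the fingers measure 114 mm over their backs; the gripper's body (76 mm by 85 mm) begins 54 mm behind the grasp point. The pads swing forward as they close: fully open they stand 13 mm farther back than shut.
Start: joints at [1.093, 0.052, 1.401, -0, 1.689, -0.07], TCP at [0.208, 0.482, 0.304] pointing down, gripper open.
Joint ranges: [-2.9, 2.9], [-0.91, 2.17], [0.12, 2.37], [-1.06, 4.2], [0.26, 2.73], [-2.93, 2.93]. Speed limits (rad/s): [2.57, 2.57, 3.01, 3.14, 3.14, 3.14].

### API

Orientations are given as a unit quaternion [x, y, z, w].
In Python, from station import manip gives the robot as it stands.
- The arm moves only by the tool jog_arm, never from a script. Its argument "commands" is a list of rows, each a list of 3 entries, a list of its own where there are three numbers: the gripper's target within -1 to 1 (shut at 1, half-way at 0, fully open at -1), then the shift along the world's x, y, z in m, then the turn about the world's z in rad. A call has 1 to 5 rows; each row shifts and turns the commanded pose from where the row before left it; what a row does not reach is not made up. A row lasts 1/10 s, in which the tool goes at most 50 mm and 8.59 degrees, less where a joint would pass 70% of its speed; a pose out of reach is approached as far as the arm can. A call with a gripper value outside its range is refused whole. The fingers move at their own pace and stop on an object; the grip force is fixed at half the most. Time passes only in rows, so rows that do not move let the fingers close. It gives the time, the measured TCP pose, the force and the opening at its end, in the units of the state.
- manip.state(): the state, without advancing time (a new reading comes with each control period).
- manip.camera(name): name is "scene" or "top" or "wrist"; returns (picture, depth): 420x560x3 uint8, red, green, blue; 420x560 float32, m along the optical axis (not along the pixel's ray), 0 where there is no reading.
- manip.camera_info(name): a dict with "fx", "fy", "cx", "cy" (pixels), "extrinsics" (4x4, takes a point from camera to world coordinates). Camera axes: x right, y up, looking along -z (the intrinsics and any distortion apply to the point x, -y, -z); pixel columns grow to the right and rows downward; lengths in m; the calibration is good to about 2 mm. A picture is of the moment at which its call begins: read the wrist's pose just before it. camera_info takes no time and is no camera call; for the wrist camera it gives the pose at the moment of the call.
- manip.job_done(): hands the job in, once; it reports no verdict.
Trained networks look in the newest picture that a camera, given by its name, has taken for a name from the list of things; names that differ only in an ending like _2 or _b are one class to them, and where a whole thing is asked for, a point or a joint stands for the part that bears it (a point fixed in the world has none). Each returns a list of dicts, best first, with "conf" (0 to 1); they miss things now and then, are a little off and sometimes report something else, mostly with a low value. They report only what shows in the picture. A call takes as long as a camera call. They do not tell look-alikes from the thing itself.
- manip.search_frame(camera, label): "uv" ([column, row] in pixels, amid what is visible of it).
The state is a dict: "time_s": time; "joint_pos": joint angles; "joint_vel": joint speeds; "tau": joint torques, N m; "ee_pos": TCP position; "orientation": TCP orientation; "wrist_force": force on the tool from outside, world axes, zero at the start; "moment": the same for the moment, N m; "gripper_width": finger opening in m.
Only numpy, scipy, OpenCV 4.12 (cv2) and the standard library are available. Lean on these libraries where they do the work, as an engineer would, in place of code of your own. Each camera call takes 0.05 s, during which the arm holds its last target.

### The job

Set the watch case ring (the tall one, 40 mm across, of the three steel rings) flat on the bed of the green ratchet clamp, between its open jaws, and let go of it. Then take the lever's upright knob and advance the lever exactly four clicks from rest, never on to the fifth, so that the sliding jaw nips the ring against the fixed jaw. The lever springs back if let go: finish while holding it on the fourth click, the ring still clamped, and leave the other things on the bench where they are.

Things in the scene. Friction and masses are not known exactly. Their poses are not given: they have to be found in the camera images.
- case_ring_mid (a point): Centre of the watch case ring to be clamped, half-way up (9 mm above its underside): a plain loose steel ring, outside diameter 40, inside diameter 30, height 18, 75 g; z is its axis. It lies flat on the bench; grip it across its outside.
- bezel_mid (a point): Centre, 4 mm above its underside, of another loose steel ring, low and wide: outside diameter 54, inside 44, height 8. Not to be used or moved.
- collar_mid (a point): Centre, 9 mm above its underside, of a third loose steel ring, small and thick: outside diameter 26, inside 16, height 18. Not to be used or moved.
- clamp: The clamp: green base plate 130 x 225, 10 thick, fixed to the bench, carrying a flat steel bed 76 wide along x, its top 22 above the bench. Origin at bench level, 33 from the bed point towards -y. Axes: z up, +y from the sliding jaw to the fixed jaw, +x away from the lever's knob.
- bed (a point): Point on top of the bed where the ring is to be set, midway between the open jaws; axes of the clamp. Each jaw is a block 56 wide with two upright pins before it (diameter 8, 24 apart along x, tops 26 above the bed). Pin centres lie 29 from this point along y, so the ring has about 8 play each way; the +x and -x sides are open for the fingers.
- jaw: The sliding jaw with its two pins. Its origin is that of the clamp while the lever is at rest; it moves +y with the lever, 5 a click, meets a ring lying against the fixed jaw at about 3.2 clicks, then presses it through a spring with about 3 to 5 N.
- fixed_jaw: The fixed jaw with its two pins at the +y end of the bed; its origin is that of the clamp, its pin centres lie 29 beyond the bed point.
- pivot (a point): Point on the lever's upright pivot axis, 62 above the bench, level with the knob's centre. Axes are those of the clamp.
- knob (a point): Centre of the lever's upright dark cylindrical knob: diameter 22, 40 tall, from 42 to 82 above the bench, standing on the end of a flat steel arm (14 wide, its top 42 above the bench), 110 from the pivot axis. It does not turn on the arm. It can be pinched from above, and carried round an arc about the pivot, or pushed.
- lever (a joint): Lever angle, rad: 0 at rest, growing anticlockwise from above (the knob, on the clamp's -x side, goes to -y). A sprung pawl rides a comb: a click each 0.15 (16.5 mm at the knob), the fourth at 0.60, end stop 0.95. Return spring 4 to 6 N at the knob, up to 4 more on leaving a click, easing over the tooth (half-way), least just before the next click, then rising. Let go, it runs back to 0.
- stand_mid (a point): Middle (22 up) of a loose steel stand with a thin upright post, 42 across, 44 tall. Bystander.
- tweezers_mid (a point): Middle (4 up) of loose dark steel tweezers lying flat, 130 long, 8 high. Bystander.
- loupe_mid (a point): Middle (15 up) of a loose black eye loupe, 38 across, 30 tall. Bystander.
- driver_grip (a point): Middle of the black handle of a small loose screwdriver lying flat, 130 long. Bystander.
- oil_jar_mid (a point): Middle (25 up) of a loose small amber glass jar with a dark lid, 44 across, 50 tall. Bystander.
There are look-alikes about, which are no part of the job. Leave any purple or yellow look-alike of the part that bears case_ring_mid alone.

How it is judged:
On the way, in this order (a step that is already met when the one before it is completed fails the run):
1. the case ring lies flat on the clamp's bed between the open jaws, let go, with the lever still at rest (z of case_ring_mid in the frame of bed between 0.006 and 0.012 m and x of case_ring_mid in the frame of bed between -0.01 and 0.01 m and angle between the z axis of case_ring_mid and the z axis of bed, either way round below 0.1 rad and y of case_ring_mid in the frame of bed between -0.012 and 0.012 m and contact force between the fingers and case_ring below 0.1 N and value of joint lever below 0.07 rad), for 0.2 s.
2. the lever is held on its fourth click with the ring nipped between the jaws (value of joint lever between 0.53 and 0.67 rad and contact force between each of jaw, fixed_jaw and case_ring above 1 N and contact force between the fingers and lever above 1 N), for 0.3 s.
At the end, for the whole second after the job is handed in: The robot holds the lever (over 1 N) still on its fourth click (0.53 to 0.67 rad); the case ring lies flat on the bed, within 10 mm of the jaws' centre line, pressed by both jaws with over 1 N and untouched by the robot; the other things are within 30 mm of their starts (all of step 2 and z of case_ring_mid in the frame of bed between 0.006 and 0.012 m and x of case_ring_mid in the frame of bed between -0.01 and 0.01 m and angle between the z axis of case_ring_mid and the z axis of bed, either way round below 0.1 rad and contact force between each of the arm, the fingers and case_ring below 0.1 N and contact force between each of the arm, the fingers and jaw below 0.1 N and velocity of joint lever between -0.1 and 0.1 rad/s and distance of each of bezel_mid, collar_mid, stand_mid, tweezers_mid, loupe_mid, driver_grip, oil_jar_mid from where it was at the start of the episode below 0.03 m); the arm keeps its last pose, push and grip.
It fails at once if the lever is advanced to the fifth click (value of joint lever above 0.7125 rad).
It fails at once if another ring, the stand, tweezers, loupe, screwdriver or jar is moved more than 30 mm (distance of any of bezel_mid, collar_mid, stand_mid, tweezers_mid, loupe_mid, driver_grip, oil_jar_mid from where it was at the start of the episode above 0.03 m).
It also fails if it takes over 61 s, if anything falls off the work surface, if the arm or the gripper's body presses on something with over 40 N, if the wrist force passes 120 N, or if a joint passes its speed limit or range.

## Working session

There is one attempt and no reset: what is moved stays moved. The work goes in short steps, Python scripts to look and compute and a tool call to move; the robot and the scene stay as the last step left them, time stands still between calls to the robot, and variables do not carry over. Pictures are saved under pics/ and viewed, and the job is handed in when it is done.

Besides the shell and the picture viewer there is one more tool, called after "Call:" in YAML: its name, and indented under it one key for each argument. jog_arm: Moves the arm, as the interface text tells. Its arguments: {"type":"object","properties":{"commands":{"type":"array"}},"required":["commands"]}

```bash
mkdir -p pics; ls
cat > h.py <<'E'
import numpy as np, cv2
from station import manip
def shot(n,fn):
    p,d=manip.camera(n); i=manip.camera_info(n)
    cv2.imwrite('pics/'+fn+'.png',p[:,:,::-1]); np.savez('pics/'+fn+'.npz',p=p,d=d,E=i['extrinsics'],K=[i['fx'],i['fy'],i['cx'],i['cy']])
    return p,d,i
def load(fn):
    return np.load('pics/'+fn+'.npz')
def cloud(f):
    d=f['d'];fx,fy,cx,cy=f['K'];v,u=np.mgrid[:d.shape[0],:d.shape[1]]
    P=np.stack([(u-cx)/fx*d,-(v-cy)/fy*d,-d],-1)
    E=f['E'];W=P@E[:3,:3].T+E[:3,3]; W[d==0]=np.nan
    return W
E
python3 - <<'E'
from h import *
for n in['scene','top','wrist']:
    p,d,i=shot(n,n+'0'); print({k:v for k,v in i.items()})
print(manip.state(), manip.finger_overhang)
E
```

```text
pics
{'fx': 432.76997164715493, 'fy': 432.76997164715493, 'cx': 282.76744079597097, 'cy': 201.7519172284958, 'extrinsics': array([[-0.88257679, -0.37309499,  0.28610896,  0.80242057],
       [ 0.46990859, -0.72019129,  0.51040222,  0.53016591],
       [ 0.01562467,  0.58491421,  0.81094466,  0.78420952],
       [ 0.        ,  0.        ,  0.        ,  1.        ]])}
{'fx': 391.0059701964488, 'fy': 391.0059701964488, 'cx': 273.41551306527606, 'cy': 214.67694909298962, 'extrinsics': array([[ 1.18941797e-02,  9.82388798e-01, -1.86469242e-01,
         3.93498723e-01],
       [-9.99928254e-01,  1.19503060e-02, -8.23082535e-04,
         9.69611831e-02],
       [ 1.41977744e-03,  1.86465654e-01,  9.82460454e-01,
         1.03536721e+00],
       [ 0.00000000e+00,  0.00000000e+00,  0.00000000e+00,
         1.00000000e+00]])}
{'fx': 298.03261618125674, 'fy': 298.03261618125674, 'cx': 278.2756592813197, 'cy': 209.59261362150374, 'extrinsics': array([[ 0.39635759, -0.86866666, -0.29718496,  0.13122141],
       [ 0.91809396,  0.37430043,  0.13039423,  0.51443946],
       [-0.00203267, -0.32452646,  0.94587443,  0.37537749],
       [ 0.        ,  0.        ,  0.        ,  1.        ]])}
{'time_s': 0.15, 'joint_pos': array([ 1.09266972e+00,  5.27358938e-02,  1.40148676e+00,  2.10107982e-05,
        1.68857625e+00, -7.03150191e-02]), 'joint_vel': array([ 0.00228364, -0.00282953, -0.00458483, -0.0010403 , -0.00065709,
       -0.00056252]), 'tau': array([ 1.05319246e-03, -3.81948495e+01, -3.60424268e+01, -2.85811404e-05,
        4.61597301e-03, -3.85004660e-05]), 'ee_pos': array([0.20813774, 0.4818369 , 0.30324529]), 'orientation': array([ 8.35643037e-01,  5.49272565e-01, -5.31132069e-04,  2.85952336e-04]), 'wrist_force': array([ 0.63314971, -0.26957022, -0.03446572]), 'moment': array([ 0.01306591,  0.00276079, -0.0264135 ]), 'gripper_width': 0.0854378233086568} 0.0726
```

View pics/top0.png

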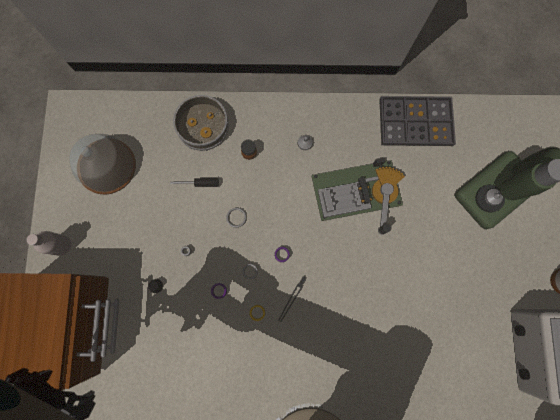

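View pics/scene0.png

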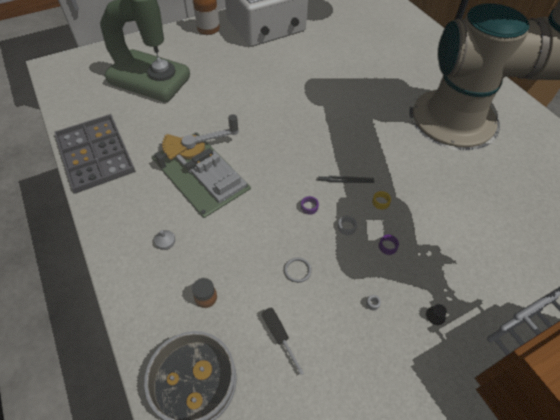

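View pics/wrist0.png

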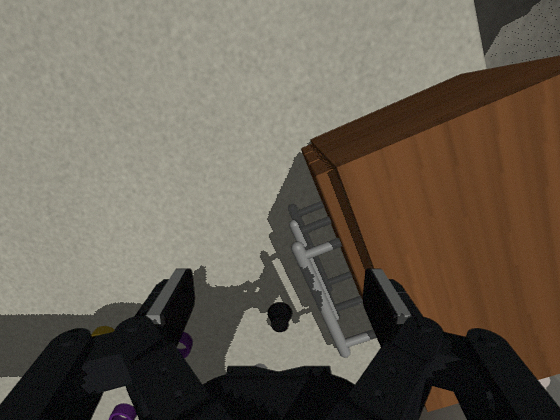

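In the top view the candidates are: a steel ring in shadow at (250,270), a wide steel ring at (237,216) that is probably the bezel, a small one at (187,250) that is probably the collar, purple rings at (220,291) and (284,254), and a yellow ring at (258,312). I choose (250,270) and will check it in a crop. The scene view shows it at (346,224).

Run:
```python
from h import *
f=load('top0');W=cloud(f)
for n,(u,v) in dict(ring=(250,270),bez=(237,216),col=(187,250),pur=(284,254),pur2=(220,291),yel=(258,312)).items():
    s=W[v-20:v+20,u-20:u+20].reshape(-1,3); s=s[s[:,2]>0.005]
    if len(s)<5: print(n,'few');continue
    top=np.percentile(s[:,2],90)
    t=s[s[:,2]>top-0.004].astype(np.float32)
    (c,r)=cv2.minEnclosingCircle(t[:,:2].copy())
    print(n,c,2*r,top,len(t))
p=f['p']; a=cv2.resize(p[190:340,170:330],None,fx=4.5,fy=4,interpolation=3)
b=cv2.resize(p[140:250,300:430],None,fx=5,fy=5,interpolation=3)
cv2.imwrite('pics/ca.png',np.clip(a[:,:,::-1]*1.8,0,255));cv2.imwrite('pics/cb.png',b[:,:,::-1])
f2=load('scene0');W2=cloud(f2)
c=cv2.resize(f2['p'][100:225,140:270],None,fx=4.8,fy=4.8,interpolation=3)
cv2.imwrite('pics/cc.png',c[:,:,::-1])
u,v=346,224
s=W2[v-18:v+18,u-18:u+18].reshape(-1,3); s=s[s[:,2]>0.014]
print(cv2.minEnclosingCircle(s[:,:2].astype(np.float32)),s[:,2].max())
for l in ['bed','knob','pivot','case_ring_mid']:
  for cam in['top','scene']:
    r=manip.search_frame(cam,l); print(l,cam,[(np.round(x['uv']),round(x['conf'],2)) for x in r[:3]])
    D=W if cam=='top' else W2
    for x in r[:1]: print(D[int(x['uv'][1]),int(x['uv'][0])])
```

```text
ring (0.4385390877723694, 0.15748383104801178) 0.03922664374113083 0.019770728874371434 58
bez (0.5807287096977234, 0.19879098236560822) 0.052941132336854935 0.01008132110357982 83
col (0.4895103871822357, 0.32656389474868774) 0.025157373398542404 0.018877575879456245 43
pur (0.4834038019180298, 0.0748179629445076) 0.039218999445438385 0.019251503524218318 70
pur2 (0.38811349868774414, 0.2362905740737915) 0.039553724229335785 0.019865031630007125 67
yel (0.3343343734741211, 0.1369490772485733) 0.03874937817454338 0.01991031439513842 70
((0.43759050965309143, 0.15928958356380463), 0.02047570049762726) 0.022220804137335737
bed top [(array([359., 191.]), 0.87)]
[ 0.65578738 -0.13003549  0.02163639]
bed scene [(array([200., 171.]), 0.95)]
[ 0.66160451 -0.10764317  0.02801029]
knob top [(array([385., 188.]), 0.79), (array([360., 192.]), 0.33)]
[ 0.65674626 -0.19378112  0.04203878]
knob scene [(array([191., 140.]), 0.89), (array([203., 293.]), 0.49)]
[ 0.65086483 -0.19036922  0.04657892]
pivot top [(array([361., 187.]), 0.85), (array([230., 212.]), 0.38)]
[ 0.66035313 -0.12977331  0.03564792]
pivot scene [(array([200., 171.]), 0.74)]
[ 0.66092373 -0.10853543  0.03020364]
case_ring_mid top [(array([202., 182.]), 0.61), (array([221., 290.]), 0.59), (array([305., 142.]), 0.49)]
[0.67408989 0.29215107 0.02659511]
case_ring_mid scene [(array([342., 229.]), 0.66), (array([307., 209.]), 0.55), (array([378., 204.]), 0.49)]
[0.45422161 0.16623161 0.01624615][ WARN:0@0.968] global loadsave.cpp:1063 imwrite_ Unsupported depth image for selected encoder is fallbacked to CV_8U.
```

View pics/ca.png

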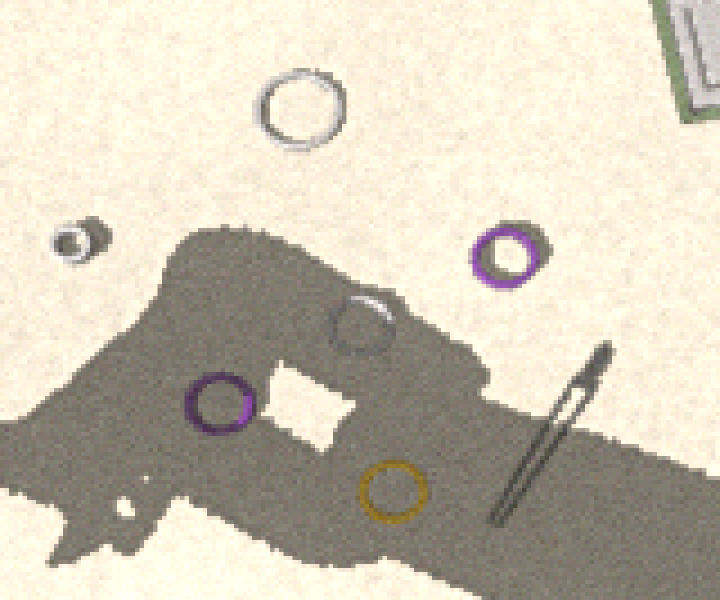

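View pics/cb.png

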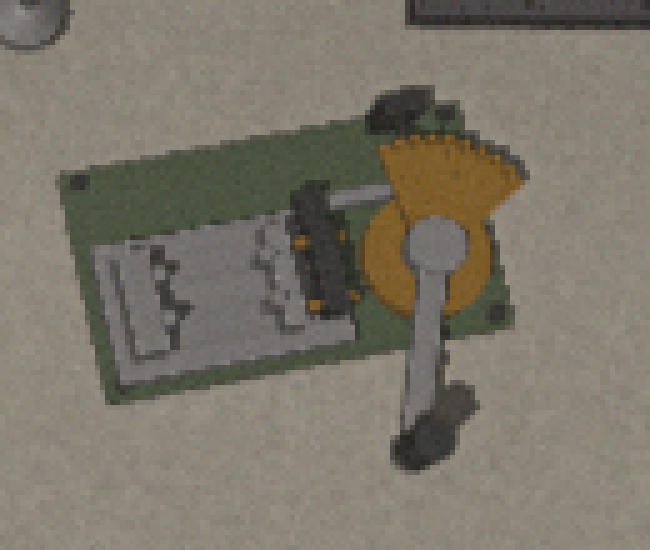

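View pics/cc.png

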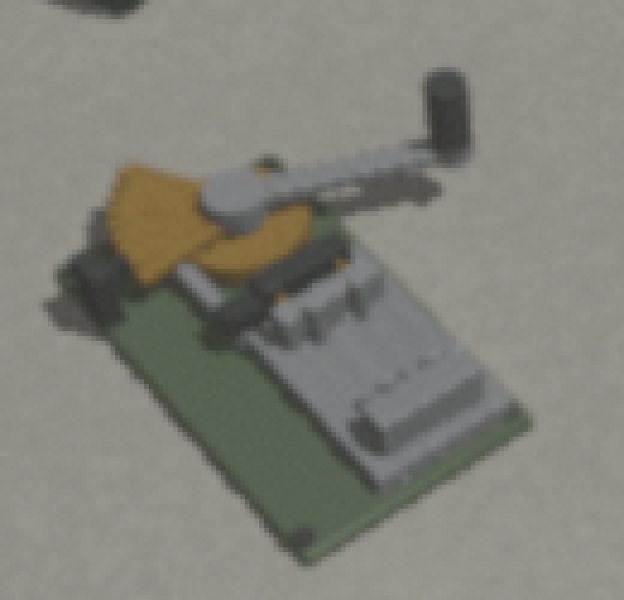

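Candidate check: the crop shows the grey ring at top-view (250,270). Its measured diameter is about 39 mm and its top is about 19 mm up, so it is the case ring. The bezel measures 53 mm across and about 10 high, and the collar 25 mm across. Next I measure the clamp.

Run:
```python
from h import *
for n in ['top0','scene0']:
    f=load(n);W=cloud(f);p=f['p'].astype(int)
    roi=(W[...,0]>.5)&(W[...,0]<.8)&(W[...,1]<0.02)&(W[...,1]>-.3)
    flt=(W[...,2]>.004)&(W[...,2]<.1)
    m=roi&flt&(W[...,2]<.09)
    q=W[m]
    # plate rect: green
    hsv=cv2.cvtColor(f['p'],cv2.COLOR_RGB2HSV)
    g=roi&(hsv[...,0]>40)&(hsv[...,0]<85)&(hsv[...,1]>60)&(W[...,2]<.02)&(W[...,1]>-.26)&(W[...,2]>.0)
    # exclude microscope: largest component
    k,lab,st,_=cv2.connectedComponentsWithStats(g.astype(np.uint8))
    i=1+np.argmax(st[1:,4]); 
    r=cv2.minAreaRect(W[lab==i][:,:2].astype(np.float32));print(n,'plate',r,st[i])
    z=W[...,2]
    s=roi&(z>.072)&(z<.09); kn=W[s]; print('knob top',kn.mean(0),np.median(kn,0),len(kn),kn.min(0),kn.max(0))
    # steel bed
    b=roi&(abs(z-.022)<.003)&(hsv[...,1]<40)
    k,lab,st,_=cv2.connectedComponentsWithStats(b.astype(np.uint8)); i=1+np.argmax(st[1:,4])
    print('bed',cv2.minAreaRect(W[lab==i][:,:2].astype(np.float32)),st[i])
    for lo,hi in[(.040,.0435),(.044,.05),(.05,.06),(.06,.072)]:
        s=roi&(z>lo)&(z<hi); print(lo,np.round(W[s].mean(0),4) if s.sum() else 0,s.sum())
f=load('top0');W=cloud(f)
np.set_printoptions(linewidth=250)
print((W[160:235:2,310:410:3,2]*1000).round().astype(int))
```

```text
top0 plate ((0.6884040832519531, -0.09986808896064758), (0.008062751032412052, 0.02003711834549904), 9.641663551330566) [343 178   8   4  15]
knob top [ 0.54634043 -0.18128229  0.08058439] [ 0.5468185  -0.18131858  0.08097811] 65 [ 0.5368641  -0.19079112  0.0742144 ] [ 0.55765773 -0.17208045  0.08372131]
bed ((0.6326508522033691, -0.08989167213439941), (0.07697088271379471, 0.12783272564411163), 12.094584465026855) [318 181  53  36 750]
0.04 [ 0.633  -0.1461  0.042 ] 389
0.044 [ 0.6466 -0.1251  0.0455] 248
0.05 [ 0.5628 -0.156   0.0533] 15
0.06 [ 0.5426 -0.1757  0.0667] 13Traceback (most recent call last):
  File "<stdin>", line 13, in <module>
    return _wrapfunc(a, 'argmax', axis=axis, out=out, **kwds)
    return bound(*args, **kwds)
ValueError: attempt to get argmax of an empty sequence
```

Call:
jog_arm:
  commands:
    - [-1,[0.026,-0.036,0],-0.12]
    - [-1,[0.026,-0.036,0],-0.12]
    - [-1,[0.026,-0.036,0],-0.12]
    - [-1,[0.026,-0.036,-0.01],-0.12]
    - [-1,[0.026,-0.036,-0.01],-0.12]

```text
time_s: 1.05
ee_pos: [0.339, 0.3005, 0.2841]
orientation: [0.961, 0.276, 0.001, -0.0]
wrist_force: [0.7, 0.2, -0.3]
gripper_width: 0.0856
```

Call:
jog_arm:
  commands:
    - [-1,[0.026,-0.036,-0.02],-0.12]
    - [-1,[0.026,-0.036,-0.02],-0.12]
    - [-1,[0.026,-0.036,-0.03],-0.12]
    - [-1,[0.0225,-0.036,-0.03],0]
    - [-1,[0,0,0],0]

```text
time_s: 1.55
ee_pos: [0.4361, 0.1579, 0.1829]
orientation: [0.995, 0.099, -0.003, 0.001]
wrist_force: [-0.1, -0.0, -0.2]
gripper_width: 0.0856
```

Run:
```python
from h import *
shot('wrist','w1');shot('top','top1')
s=manip.state();print(s['time_s'],s['ee_pos'],s['orientation'],s['wrist_force'])
```

```text
1.65 [0.43614174 0.1612221  0.18672179] [ 9.94949301e-01  1.00376876e-01 -6.05187074e-04 -6.62966876e-05] [ 0.44127158  0.67752422 -0.13487322]
```

View pics/w1.png

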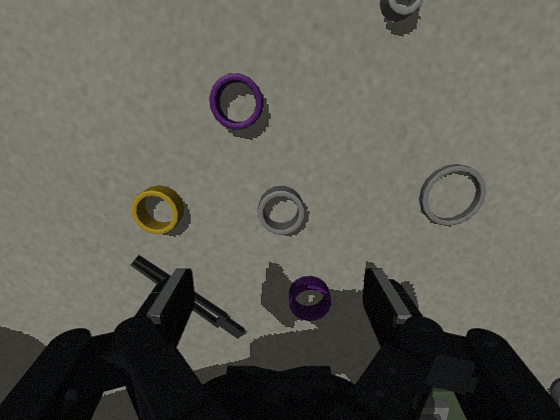

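The wrist view shows the grey case ring at (282,211), the bezel at (453,195), yellow at (158,210) and the purple rings at (237,101) and (310,298). I'll localise the ring in the wrist cloud.

Run:
```python
from h import *
def fit(W,u,v,w):
    s=W[v-w:v+w,u-w:u+w].reshape(-1,3); s=s[np.isfinite(s[:,2])]
    s=s[s[:,2]>0.006]; top=np.percentile(s[:,2],90); t=s[s[:,2]>top-.003].astype(np.float32)
    c,r=cv2.minEnclosingCircle(t[:,:2].copy()); print(np.round(c,4),2*r,top,len(t))
fit(cloud(load('w1')),282,211,34)
f=load('top1');W=cloud(f)
np.set_printoptions(linewidth=250)
print(f['K'])
p=f['p']; b=cv2.resize(p[140:250,300:430],None,fx=5,fy=5,interpolation=3); cv2.imwrite('pics/cb1.png',b[:,:,::-1])
fit(W,250,270,20)
```

```text
[0.4372 0.1593] 0.039903391152620316 0.02269511886568316 732
[391.0059702  391.0059702  273.41551307 214.67694909]
[0.4221 0.126 ] 0.07438277453184128 0.43991947001634724 240
```

View pics/cb1.png

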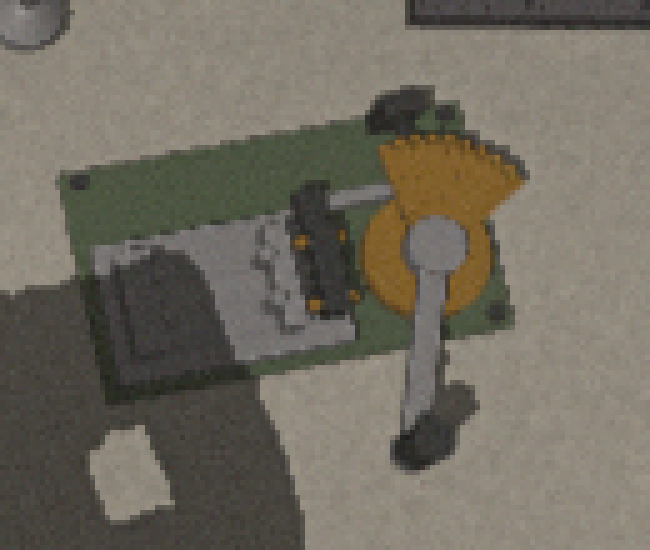

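Call:
jog_arm:
  commands:
    - [-1,[-0.001,0.001,-0.03],0]
    - [-1,[0,0,-0.03],0]
    - [-1,[0,0,0],0]
    - [-1,[0,0,0],0]

```text
time_s: 2.05
ee_pos: [0.4352, 0.1638, 0.1285]
orientation: [0.995, 0.102, 0.001, -0.0]
wrist_force: [0.8, 0.3, -0.4]
gripper_width: 0.0853
```

Call:
jog_arm:
  commands:
    - [-1,[0.0023,-0.0045,-0.02],0]
    - [-1,[0,0,-0.02],0]
    - [-1,[0,0,0],0]
    - [-1,[0,0,0],0]

```text
time_s: 2.45
ee_pos: [0.4382, 0.1588, 0.0891]
orientation: [0.995, 0.102, 0.001, -0.0]
wrist_force: [1.3, -0.7, 0.9]
gripper_width: 0.0857
```

Run:
```python
from h import *
shot('wrist','w2')
s=manip.state();print(s['time_s'],s['ee_pos'],s['orientation'],s['wrist_force'])
```

```text
2.5 [0.43841999 0.15885214 0.08932301] [ 9.94828659e-01  1.01552750e-01  1.69603436e-03 -3.18885216e-04] [ 1.01372298  1.51036499 -0.04523651]
```

View pics/w2.png

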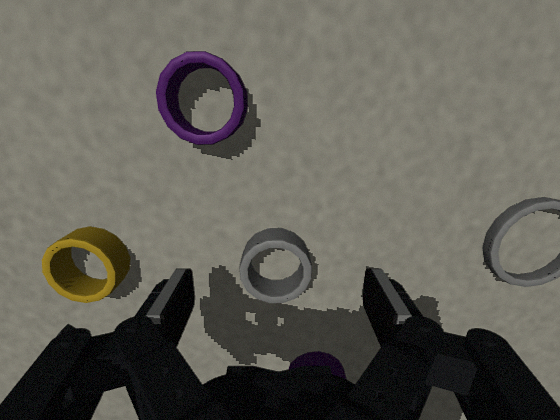

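The ring at (276,268) is centred between the fingertips, which stand at columns 190 and 365. Descending and closing.

Call:
jog_arm:
  commands:
    - [-1,[-0.0005,0,-0.0125],0]
    - [-1,[0,0,0],0]
    - [0.3,[0,0,0],0]
    - [1,[0,0,0],0]
    - [1,[0,0,0],0]

```text
time_s: 3.0
ee_pos: [0.437, 0.1583, 0.0748]
orientation: [0.995, 0.101, 0.0, -0.0]
wrist_force: [0.0, -0.6, -0.9]
gripper_width: 0.0441
```

Call:
jog_arm:
  commands:
    - [1,[0,0,0],0]
    - [1,[0,0,0],0]
    - [1,[0,0,0],0]

```text
time_s: 3.3
ee_pos: [0.4372, 0.1584, 0.0753]
orientation: [0.995, 0.101, 0.0, -0.0]
wrist_force: [-1.2, -0.5, 5.2]
gripper_width: 0.0377
```

Call:
jog_arm:
  commands:
    - [1,[0,0,0.02],0]
    - [1,[0,0,0.04],0]
    - [1,[0,0,0.04],0]
    - [1,[0,0,0],0]

```text
time_s: 3.7
ee_pos: [0.4392, 0.1589, 0.1804]
orientation: [0.995, 0.101, 0.005, -0.001]
wrist_force: [0.4, -0.0, -0.3]
gripper_width: 0.0375
```

Run:
```python
from h import *
shot('wrist','w3');shot('scene','s3')
s=manip.state();print(s['time_s'],s['ee_pos'],s['wrist_force'],s['gripper_width'])
```

```text
3.8 [0.43707906 0.15829647 0.17498658] [-0.32041747  1.28712432 -0.3598925 ] 0.0375104070466619
```

View pics/w3.png

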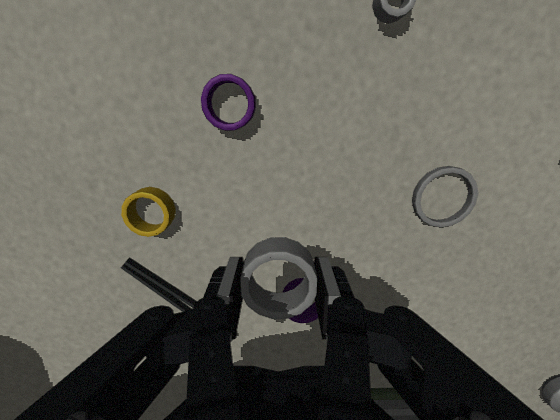

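View pics/s3.png

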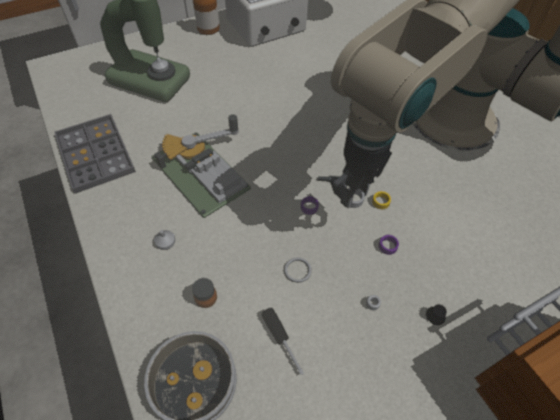

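Run:
```python
from h import *
f=load('top0');E=f['E'];fx,fy,cx,cy=f['K']
def ray(u,v,z):
    d=E[:3,:3]@np.array([(u-cx)/fx,-(v-cy)/fy,-1]); o=E[:3,3]; return (o+d*(z-o[2])/d[2])[:2]
P=lambda a,b,z:ray(a/5+300-.4,b/5+140-.4,z)
c=[P(*q,.01) for q in[(60,175),(112,403),(513,328),(460,103)]]
for i in range(4): e=c[(i+1)%4]-c[i];print(np.linalg.norm(e),np.degrees(np.arctan2(e[1],e[0])))
cen=np.mean(c,0);print('plate centre',cen)
b=[P(*q,.022) for q in[(92,248),(122,383)]]
print('bed +y end',b,np.linalg.norm(b[0]-b[1]))
print('pivot',P(436,244,.05),'knob top',P(420,450,.082))
W=cloud(f)
np.set_printoptions(linewidth=250)
print((W[165:235:2,310:410:3,2]*1000).round().astype(int))
# held ring
g=load('w3');W=cloud(g);s=W[230:330,240:320].reshape(-1,3);s=s[np.isfinite(s[:,2])&(s[:,2]>.09)&(s[:,2]<.14)]
top=np.percentile(s[:,2],92);t=s[abs(s[:,2]-top)<.003];print(top,cv2.minEnclosingCircle(t[:,:2].astype(np.float32)),t.mean(0))
```

```text
0.12855425289227054 -167.92331126712
0.21998384897627982 -78.60226380628642
0.12799970529815075 10.27572901508531
0.22401432319153367 101.25193172514828
plate centre [ 0.65936867 -0.12709688]
bed +y end [array([ 0.65655293, -0.02046186]), array([ 0.58336931, -0.03559497])] 0.07473187492421932
pivot [ 0.65362103 -0.19608697] knob top [ 0.54031158 -0.17426157]
[[-3 -3  0 ...  2 -1  1]
 [ 1  0  0 ...  0 -1  2]
 [-2 -3 -2 ... -2 -2 -2]
 ...
 [-1  1  4 ... -1  1  1]
 [-2 -3 -1 ...  1 -1  2]
 [ 0 -3 -1 ...  1 -1 -3]]
0.12263686637665375 ((0.43892931938171387, 0.158407524228096), 0.022235190495848656) [0.4385785  0.15889642 0.12170968]<stdin>:14: RuntimeWarning: invalid value encountered in cast
```

Run:
```python
from h import *
a=np.radians(11.3);ex=np.array([np.cos(a),np.sin(a)]);ey=np.array([-np.sin(a),np.cos(a)])
o=np.array([.6594,-.1271])
H=np.zeros((600,400,3),np.uint8); S=2500
for n in['top0','scene0']:
    f=load(n);W=cloud(f);m=np.isfinite(W[...,2]);q=W[m];c=f['p'][m]
    x=(q[:,:2]-o)@ex;y=(q[:,:2]-o)@ey;z=q[:,2]
    ins=(abs(x)<.08)&(abs(y)<.12)
    img=np.zeros((600,400,3),np.uint8)
    for X,Y,Z,C in zip(x[ins],y[ins],z[ins],c[ins]):
        h=int(np.clip(Z*1000*3.2,0,255)); u,v=int(200-X*S*-1),int(300-Y*S)
        cv2.circle(img,(u,v),3,cv2.applyColorMap(np.uint8([[h]]),cv2.COLORMAP_JET)[0,0].tolist(),-1)
    for k in range(-100,101,20):cv2.putText(img,str(k),(0,300-int(k*2.5)),0,.4,(255,255,255),1);cv2.line(img,(0,300-int(k*2.5)),(400,300-int(k*2.5)),(90,90,90),1)
    for k in range(-60,61,20):cv2.line(img,(200+int(k*2.5),0),(200+int(k*2.5),600),(90,90,90),1)
    H=np.hstack([H,img]) 
cv2.imwrite('pics/hm.png',H[:,400:])
```

```text
(no output)
```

View pics/hm.png

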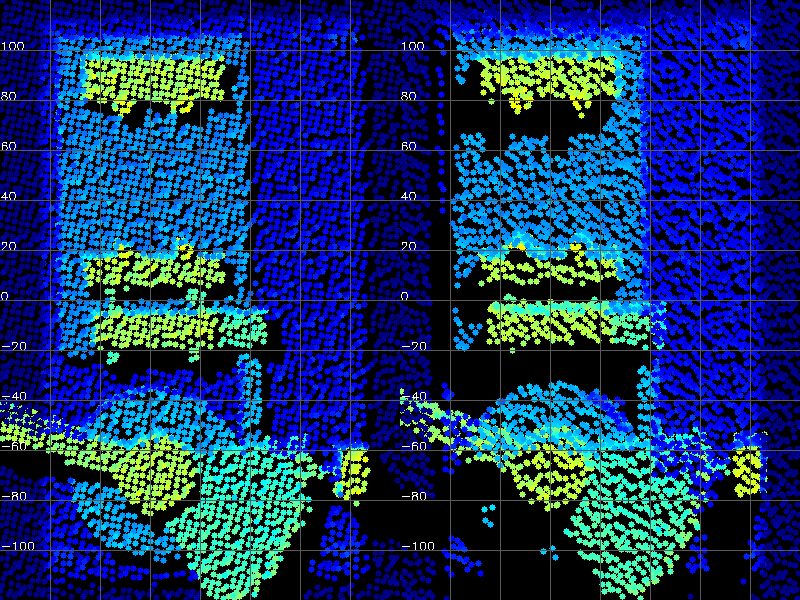

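The height map in clamp axes (left from top view, right from scene) agrees between the views. The jaw centre line is at x = -19 mm, and the pin fronts at y = 24 and 74 mm put the bed point at about (0.631, -0.082). The yaw is 0.197, which matches the tool.

Call:
jog_arm:
  commands:
    - [1,[0.0277,-0.0344,0.0],0]
    - [1,[0.0277,-0.0344,0],0]
    - [1,[0.0277,-0.0344,0],0]
    - [1,[0.0277,-0.0344,0],0]
    - [1,[0.0277,-0.0344,0],0]

```text
time_s: 4.3
ee_pos: [0.5754, -0.0153, 0.1719]
orientation: [0.995, 0.101, -0.002, -0.0]
wrist_force: [0.9, 1.7, -1.2]
gripper_width: 0.0376
```

Call:
jog_arm:
  commands:
    - [1,[0.0277,-0.0344,0],0]
    - [1,[0.0277,-0.0344,0],0]
    - [1,[0,0,0],0]
    - [1,[0,0,0],0]

```text
time_s: 4.7
ee_pos: [0.6301, -0.0831, 0.1714]
orientation: [0.995, 0.101, -0.002, -0.001]
wrist_force: [-0.0, 0.1, -1.5]
gripper_width: 0.038
```

Run:
```python
from h import *
shot('wrist','w4');shot('scene','s4')
s=manip.state();print(s['time_s'],s['ee_pos'],s['orientation'],s['wrist_force'],s['gripper_width'])
```

```text
4.8 [ 0.63000475 -0.08166789  0.17309673] [ 9.94816955e-01  1.01673605e-01 -1.19636588e-03 -5.22473517e-04] [ 0.23935121 -0.17762972 -0.86037692] 0.03777406364812613
```

View pics/w4.png

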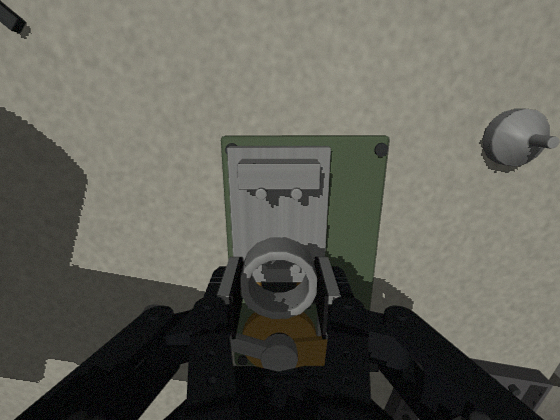

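The wrist view shows the ring held at about (280,283), the fixed-jaw pins at (261,193) and (297,193), and the sliding pins seen through the ring at about (263,271) and (297,271). I'll refine the bed point from these.

Run:
```python
from h import *
f=load('w4');E=f['E'];fx,fy,cx,cy=f['K']
def ray(u,v,z):
    d=E[:3,:3]@np.array([(u-cx)/fx,-(v-cy)/fy,-1]); o=E[:3,3]; return (o+d*(z-o[2])/d[2])[:2]
a,b=ray(261,193,.048),ray(297,193,.048);c,d=ray(264,271,.048),ray(297,271,.048)
print(a,b,np.linalg.norm(a-b),c,d,np.linalg.norm(c-d)); th=np.arctan2(*(b-a)[::-1]);print(th)
th=.197;ey=np.array([-np.sin(th),np.cos(th)])
print('bed from fixed',(a+b)/2-.029*ey,'from 4',(a+b+c+d)/4)
W=cloud(f);s=W[235:325,240:320].reshape(-1,3);s=s[np.isfinite(s[:,2])&(s[:,2]>.09)&(s[:,2]<.14)]
top=np.percentile(s[:,2],90);t=s[abs(s[:,2]-top)<.004];print(top,cv2.minEnclosingCircle(t[:,:2].astype(np.float32)))
cv2.imwrite('pics/w4c.png',cv2.resize(f['p'][140:340,200:360],None,fx=3.5,fy=3,interpolation=3)[:,:,::-1])
# ring outline center by ray: top rim in image
for z in(.116,.1):
  print(ray(280,285,z))
```

```text
[ 0.61212652 -0.05751621] [ 0.63623211 -0.05251948] 0.024618017264617018 [ 0.62545279 -0.11671699] [ 0.64967145 -0.11166113] 0.0247407584669974
0.20439053601884685
bed from fixed [ 0.62985543 -0.08345693] from 4 [ 0.63087072 -0.08460345]
0.1173953575029901 ((0.6300414800643921, -0.08216767758131027), 0.022317897528409958)
[ 0.63058906 -0.08277221]
[ 0.632726   -0.09298049]
```

View pics/w4c.png

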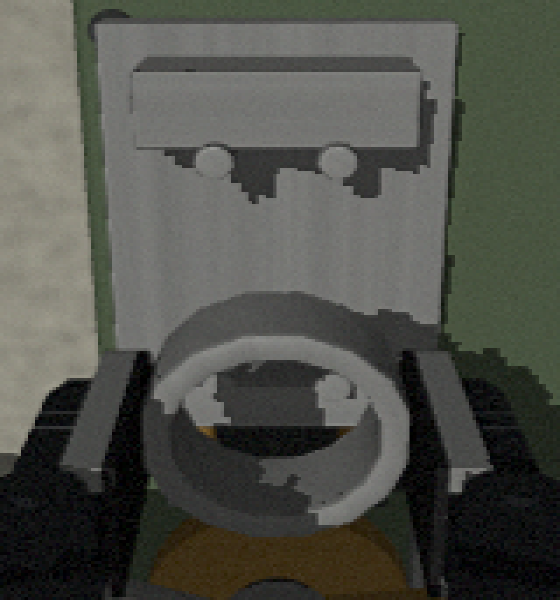

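Call:
jog_arm:
  commands:
    - [1,[0,-0.001,-0.03],0]
    - [1,[0,0,-0.03],0]
    - [1,[0,0,0],0]
    - [1,[0,0,0],0]

```text
time_s: 5.2
ee_pos: [0.6304, -0.0826, 0.115]
orientation: [0.995, 0.102, -0.0, -0.0]
wrist_force: [0.1, -0.4, 0.1]
gripper_width: 0.0371
```

Call:
jog_arm:
  commands:
    - [1,[0,0,-0.008],0]
    - [1,[0,0,-0.005],0]
    - [1,[0,0,-0.003],0]
    - [1,[0,0,0],0]
    - [1,[0,0,0],0]

```text
time_s: 5.7
ee_pos: [0.6309, -0.0836, 0.0988]
orientation: [0.995, 0.101, 0.0, 0.0]
wrist_force: [-0.2, 0.1, -0.7]
gripper_width: 0.0374
```

Call:
jog_arm:
  commands:
    - [1,[0,0,-0.001],0]
    - [1,[0,0,-0.001],0]
    - [1,[0,0,0],0]

```text
time_s: 6.0
ee_pos: [0.631, -0.0836, 0.0974]
orientation: [0.995, 0.101, 0.0, 0.0]
wrist_force: [-2.2, -0.4, 3.9]
gripper_width: 0.0376
```

Contact with the bed at z = 0.0974, as predicted. Releasing gently.

Call:
jog_arm:
  commands:
    - [0.3,[0,0,0],0]
    - [0.1,[0,0,0],0]
    - [-0.2,[0,0,0.0],0]
    - [-0.5,[0,0,0.0],0]
    - [-0.5,[0,0,0],0]

```text
time_s: 6.5
ee_pos: [0.6306, -0.0835, 0.0961]
orientation: [0.995, 0.101, -0.0, -0.0]
wrist_force: [-0.7, 0.1, 0.1]
gripper_width: 0.0644
```

Call:
jog_arm:
  commands:
    - [-0.6,[0,0,0.01],0]
    - [-0.6,[0,0,0.03],0]
    - [-0.6,[0,0,0.04],0]
    - [-0.6,[0,0,0],0]

```text
time_s: 6.9
ee_pos: [0.6332, -0.0839, 0.1846]
orientation: [0.995, 0.101, 0.006, 0.002]
wrist_force: [0.5, 0.8, -0.4]
gripper_width: 0.0683
```

Run:
```python
from h import *
shot('wrist','w5');shot('scene','s5')
s=manip.state();print(s['time_s'],s['ee_pos'],s['wrist_force'],s['gripper_width'])
f=load('w5')
```

```text
7.0 [ 0.6313549  -0.08364948  0.1786485 ] [-0.35305607  0.16511414 -0.34814554] 0.0684060361078087
```

View pics/w5.png

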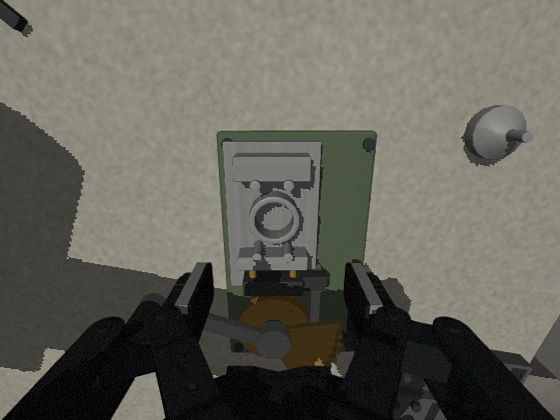

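The ring at (275,217) lies flat between the pins (rows 185 and 255) and the lever is untouched. Now to the knob, with a yaw of about -1.75 so the pads pinch tangentially and the camera looks towards the clamp.

Call:
jog_arm:
  commands:
    - [-1,[-0.01,-0.01,0.005],-0.14]
    - [-1,[-0.02,-0.02,0],-0.14]
    - [-1,[-0.02,-0.02,0],-0.14]
    - [-1,[-0.02,-0.02,0],-0.14]
    - [-1,[-0.018,-0.024,0],-0.14]

```text
time_s: 7.5
ee_pos: [0.5414, -0.1777, 0.1802]
orientation: [0.969, -0.248, -0.001, -0.0]
wrist_force: [-0.0, -0.3, 0.4]
gripper_width: 0.0855
```

Call:
jog_arm:
  commands:
    - [-1,[0,0,0],-0.14]
    - [-1,[0,0,0],-0.14]
    - [-1,[0,0,0],-0.14]
    - [-1,[0,0,0],-0.14]
    - [-1,[0,0,0],-0.14]

```text
time_s: 8.0
ee_pos: [0.5422, -0.1774, 0.1802]
orientation: [0.825, -0.566, -0.001, 0.0]
wrist_force: [-0.5, -0.8, -0.4]
gripper_width: 0.0854
```

Call:
jog_arm:
  commands:
    - [-1,[0,0,0],-0.14]
    - [-1,[0,0,0],-0.14]
    - [-1,[0,0,0],-0.14]
    - [-1,[0,0,0],-0.13]
    - [-1,[0,0,0],0]

```text
time_s: 8.5
ee_pos: [0.5423, -0.1774, 0.1803]
orientation: [-0.642, 0.767, 0.001, -0.001]
wrist_force: [0.6, 0.0, 0.3]
gripper_width: 0.0854
```

Run:
```python
from h import *
s=manip.state();shot('wrist','w6');shot('top','t6');shot('scene','s6')
print(s['time_s'],s['ee_pos'],s['orientation'],s['wrist_force'],s['gripper_width'],s['joint_pos'])
q=s['orientation'];print('yaw',2*np.arctan2(q[1],q[0]))
W=cloud(load('s6'))
z=W[...,2];m=(abs(W[...,0]-.54)<.03)&(abs(W[...,1]+.178)<.03)&(z>.075)&(z<.088)
print(m.sum(),W[m].mean(0) if m.sum() else '')
```

```text
8.5 [ 0.5423069  -0.17735409  0.18030364] [-6.41711406e-01  7.66945300e-01  1.01704992e-03 -5.86816971e-04] [0.60913634 0.04157326 0.26085517] 0.08538175604967548 [-3.80764157e-01  2.52998089e-01  1.42766224e+00 -7.08899469e-05
  1.46327966e+00  1.36737975e+00]
yaw 4.53504909404764
41 [ 0.54863334 -0.17884225  0.0812434 ]
```

View pics/w6.png

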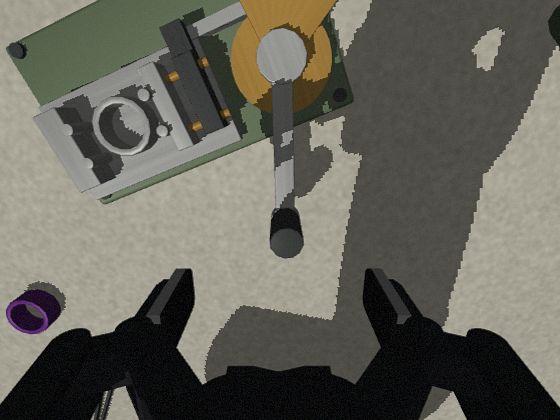

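View pics/s6.png

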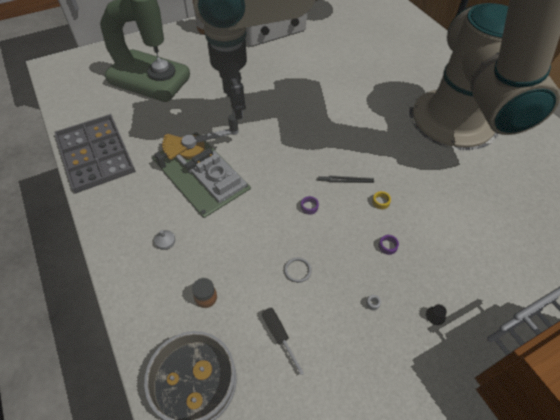

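The wrist view shows the knob's top at (287,243), the pivot hub at (281,56), and the ring at (123,125) on the bed. Computing positions.

Run:
```python
from h import *
f=load('w6');E=f['E'];fx,fy,cx,cy=f['K']
def ray(u,v,z):
    d=E[:3,:3]@np.array([(u-cx)/fx,-(v-cy)/fy,-1]); o=E[:3,3]; return (o+d*(z-o[2])/d[2])[:2]
k=ray(287,243,.082);W=cloud(f);print(k,W[243,287],W[56,281])
p=ray(281,56,W[56,281][2]);d=k-p;print('piv',p,np.linalg.norm(d),np.arctan2(d[1],d[0]))
z=W[...,2];m=np.zeros(z.shape,bool);m[200:265,265:310]=1;m&=(z>.076)
print(W[m].mean(0),cv2.minEnclosingCircle(W[m][:,:2].astype(np.float32)))
m=np.zeros(z.shape,bool);m[20:95,240:320]=1;m&=abs(z-W[56,281][2])<.003
print(cv2.minEnclosingCircle(W[m][:,:2].astype(np.float32)))
r=W[95:155,90:152].reshape(-1,3);r=r[(r[:,2]>.037)&(r[:,2]<.044)];print('ring',cv2.minEnclosingCircle(r[:,:2].astype(np.float32)))
print('mid',ray(278,270,.1))
```

```text
[ 0.54406087 -0.18409183] [ 0.54513607 -0.18420533  0.08425557] [ 0.65388314 -0.19945045  0.04637565]
piv [ 0.65388314 -0.19945045] 0.11089101622644049 3.0026440248487973
[ 0.54671924 -0.1841052   0.08359135] ((0.5448039174079895, -0.18415823578834534), 0.011387491598725319)
((0.6500400900840759, -0.19952641427516937), 0.01938486099243164)
ring ((0.6297951936721802, -0.0822974294424057), 0.03055189922451973)
mid [ 0.53645331 -0.17701385]
```

Call:
jog_arm:
  commands:
    - [-1,[0.003,-0.0057,-0.02],0]
    - [-1,[0,0,-0.02],0]
    - [-1,[0,0,-0.02],0]
    - [-1,[0,0,0],0]
    - [-1,[0,0,0],0]

```text
time_s: 9.15
ee_pos: [0.5458, -0.1832, 0.1218]
orientation: [-0.643, 0.766, 0.0, -0.0]
wrist_force: [-0.3, -0.6, -0.4]
gripper_width: 0.0854
```

Run:
```python
from h import *
s=manip.state();shot('wrist','w7')
print(s['time_s'],s['ee_pos'],s['wrist_force'],s['gripper_width'])
```

```text
9.15 [ 0.54577809 -0.1832219   0.12177235] [-0.26539617 -0.62234483 -0.42944899] 0.08539338662458665
```

View pics/w7.png

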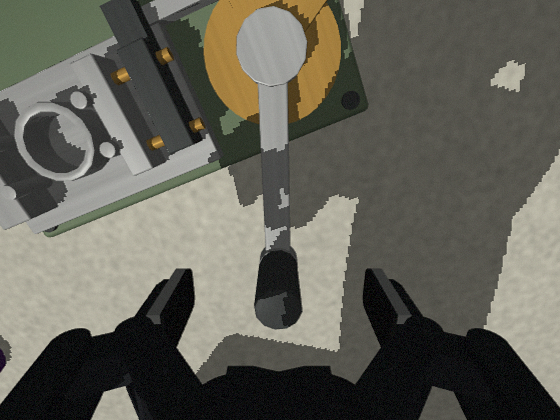

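The knob at (278,303) is centred between the pads. Closing.

Call:
jog_arm:
  commands:
    - [0.2,[0,0,0],0]
    - [0.4,[0,0,0],0]
    - [0.7,[0,0,0],0]
    - [1,[0,0,0],0]
    - [1,[0,0,0],0]

```text
time_s: 9.7
ee_pos: [0.5459, -0.1831, 0.122]
orientation: [-0.642, 0.767, -0.0, 0.0]
wrist_force: [-1.6, 1.4, 2.0]
gripper_width: 0.021
```

Call:
jog_arm:
  commands:
    - [1,[0,0,0],0]
    - [1,[0,0,0],0]
    - [1,[0,0,0],0]

```text
time_s: 10.0
ee_pos: [0.5459, -0.1831, 0.122]
orientation: [-0.642, 0.767, -0.0, 0.0]
wrist_force: [-1.6, 3.0, 4.9]
gripper_width: 0.0207
```

Call:
jog_arm:
  commands:
    - [1,[-0.0009,-0.0082,0],0.075]
    - [1,[-0.0002,-0.0082,0],0.075]
    - [1,[0,0,0],0]
    - [1,[0,0,0],0]

```text
time_s: 10.4
ee_pos: [0.5447, -0.1994, 0.1219]
orientation: [-0.697, 0.717, 0.0, 0.0]
wrist_force: [-3.2, 4.1, 6.1]
gripper_width: 0.0203
```

```bash
cat >> h.py <<'E'
def lev():
    s=manip.state();P=np.array([.6545,-.1985]);d=s['ee_pos'][:2]-P;q=s['orientation']
    print(s['time_s'],s['ee_pos'],'th',np.mod(np.arctan2(d[1],d[0]),2*np.pi)-3.0007,'r',np.hypot(*d),'yawturn',np.mod(2*np.arctan2(q[1],q[0]),2*np.pi)-4.537,'F',s['wrist_force'].round(2),s['moment'].round(2),s['gripper_width'])
E
python3 -c "
from h import *
shot('wrist','w8');lev()"
```

```text
10.45 [ 0.54473554 -0.19930225  0.12196195] th 0.14820133959955273 r 0.109767387397478 yawturn 0.14835546360785212 F [-3.06  4.19  6.17] [ 0.59  0.47 -0.07] 0.020539548367729237
```

View pics/w8.png

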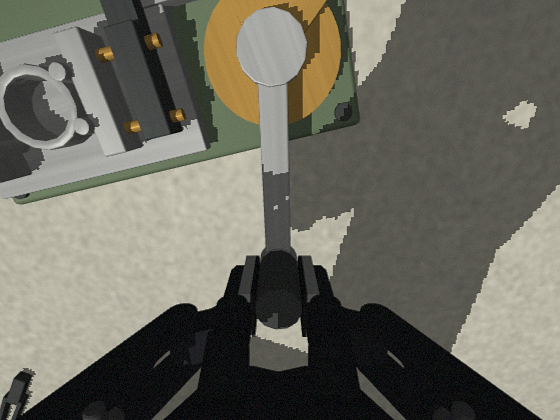

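The knob stays in the pads and the lever is straight in view. The lever is at about 0.148 rad and the sliding jaw has moved.

Call:
jog_arm:
  commands:
    - [1,[0.0004,-0.0083,0],0.075]
    - [1,[0.001,-0.0082,0],0.075]
    - [1,[0.0016,-0.0081,0],0.075]
    - [1,[0.0022,-0.0079,0],0.075]
    - [1,[0,0,0],0]

```text
time_s: 10.95
ee_pos: [0.5499, -0.2323, 0.122]
orientation: [0.797, -0.604, -0.0, -0.0]
wrist_force: [-4.4, 5.3, 8.2]
gripper_width: 0.0203
```

```bash
python3 -c "
from h import *
shot('wrist','w9');lev()"
```

```text
11.0 [ 0.54985046 -0.2319675   0.1219537 ] th 0.45041916741530974 r 0.10987083693357591 yawturn 0.4488070624543825 F [-3.97  3.64  7.9 ] [0.63 0.62 0.  ] 0.02021399040983222
```

View pics/w9.png

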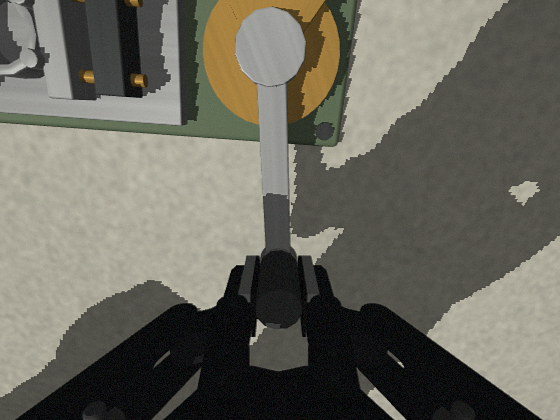

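The lever is at 0.450, the third click. Now the fourth.

Call:
jog_arm:
  commands:
    - [1,[0.0028,-0.0077,0],0.075]
    - [1,[0.0025,-0.0056,0],0.055]
    - [1,[0.001,-0.002,0],0.02]
    - [1,[0,0,0],0]
    - [1,[0,0,0],0]

```text
time_s: 11.5
ee_pos: [0.5559, -0.247, 0.1219]
orientation: [0.84, -0.543, -0.001, -0.0]
wrist_force: [-5.1, 4.9, 8.3]
gripper_width: 0.0207
```

```bash
python3 -c "
from h import *
shot('wrist','w10');shot('top','t10');shot('scene','s10');lev()
for n,a,b in(('t10',(150,240),(305,425)),('s10',(110,220),(140,270))):
    p=load(n)['p'][a[0]:a[1],b[0]:b[1]];cv2.imwrite('pics/'+n+'c.png',cv2.resize(p,None,fx=5,fy=5,interpolation=3)[:,:,::-1])
"
```

```text
11.65 [ 0.55590615 -0.24693472  0.12196926] th 0.5975198261376362 r 0.1098483987857859 yawturn 0.5985757764495201 F [-5.92  5.17  6.8 ] [ 0.7   0.82 -0.  ] 0.020525850057844887
```

View pics/w10.png

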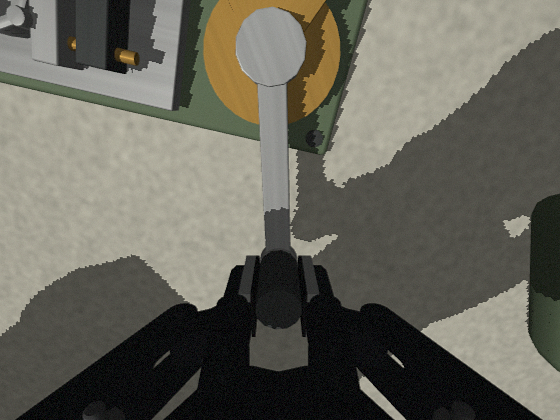

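View pics/s10c.png

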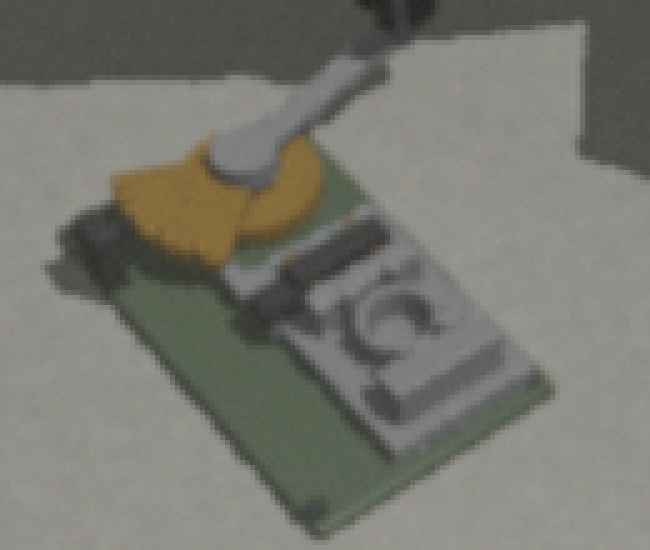

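View pics/t10c.png

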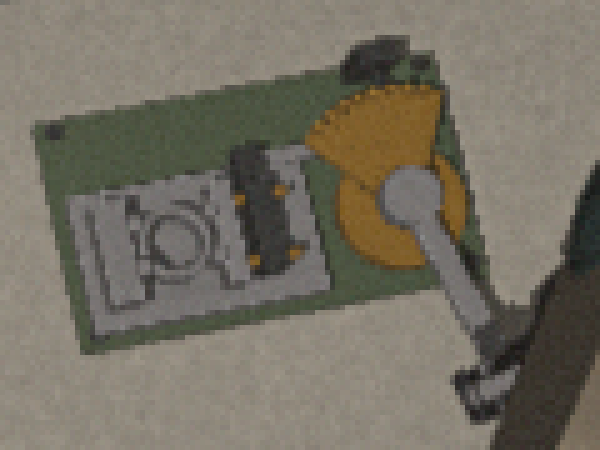

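The lever is at about 0.598 and the hub is at the same pixel, (271,46), so the knob hasn't slipped in the pads. The ring sits between both pairs of pins. I'll hold for a moment and run one last check.

Call:
jog_arm:
  commands:
    - [1,[0,0,0],0]
    - [1,[0,0,0],0]
    - [1,[0,0,0],0]
    - [1,[0,0,0],0]
    - [1,[0,0,0],0]

```text
time_s: 12.15
ee_pos: [0.5559, -0.2469, 0.1219]
orientation: [0.84, -0.543, -0.001, -0.0]
wrist_force: [-6.3, 4.4, 8.0]
gripper_width: 0.0203
```

```bash
python3 -c "
from h import *
lev()
a=.2;ex=np.array([np.cos(a),np.sin(a)]);ey=np.array([-ex[1],ex[0]])
for n in('t10','s10'):
    W=cloud(load(n));d=W[...,:2]-np.array([.6305,-.083]);x=d@ex;y=d@ey;z=W[...,2]
    m=(z>.036)&(z<.0435)&(abs(x)<.026)&(y>-.02)&(y<.028); print(n,'ring x',(np.percentile(x[m],2)+np.percentile(x[m],98))/2,'y',(np.percentile(y[m],2)+np.percentile(y[m],98))/2,np.median(z[m]),m.sum())
    m=(z>.0445)&(z<.052)&(abs(x)<.02)&(abs(y)<.035); print(np.sort(y[m]).round(3)[::4])
"
```

```text
12.15 [ 0.55588908 -0.24694307  0.12194147] th 0.5975195226590042 r 0.10986739373404704 yawturn 0.5985224244995209 F [-6.3   4.36  8.02] [0.74 0.8  0.02] 0.020297616291896654
t10 ring x 0.0005449066064123105 y 0.003878693930685413 0.0401462004160551 119
[-0.034 -0.024 -0.019 -0.015 -0.013 -0.011 -0.01   0.026  0.028  0.03
  0.033  0.034]
s10 ring x 0.00095136261432484 y 0.004035413365218539 0.04047493649509615 147
[-0.035 -0.033 -0.032 -0.021 -0.02  -0.019 -0.018 -0.017 -0.014 -0.013
 -0.011 -0.009 -0.008 -0.007  0.028  0.028  0.031  0.031  0.032  0.034
  0.034]
```

```bash
python3 -c "
from station import manip
print(manip.job_done()); s=manip.state(); print(s['time_s'],s['ee_pos'],s['wrist_force'])"
```

```text
the job is handed in; nothing more can be done
None
the job is handed in; nothing more can be done
```

The case ring is on the clamp bed with the jaws closed on it. I handed the job in at about 12 s, with the gripper holding the knob on the fourth click. The hand-in reported no verdict.

**What I did:** I picked out the grey 40 mm ring from the bezel, the collar and the purple and yellow look-alikes. I set it on the bed, let go and moved away. Then I pinched the knob and carried it round the arc in small steps, stopping at about 0.15, 0.45 and finally 0.60 rad.

**Last checks:**
- **Lever:** the tool position put it at 0.598 rad, and the tool's turn agreed at 0.599. It held steady for over half a second. The lever looked the same in the wrist picture at every stop, so the knob did not slip.
- **Ring:** its top is about 40 mm above the bench, as expected for a ring lying flat on the bed. It is within about 1 mm of the jaws' centre line.
- **Nip:** the sliding pins stand about 12 mm before the bed point, where they would be if stopped by a ring lying against the fixed pins. I could not measure the jaw force itself.
- **Other things:** nothing I did touched them. I did not measure their positions again at the end.

**A check that failed:** my last fit of the ring's position along the jaws read 4 mm, against 8 mm expected for a clamped ring. I put this down to the fit window also taking in the pins. The top and scene pictures show the ring between the two pairs of pins.

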